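# Tip the standing offcut onto the stop jig and seat it

### The job

The oak offcut stands on its end on the stop jig: tip it over towards the walnut stop so that it lies flat on the board, then push it until it sits snug against both the fence and the stop, its long side flush along the fence. Only push with the fingers, do not pick it up or carry it, and leave the tin, tape measure, felt roll and glue bottle where they are.

Things in the scene. Friction and masses are not known exactly. Their poses are not given: they have to be found in the camera images.
- jig: Fixed stop jig: plywood board 120 (its x) x 360 (its y) x 15 mm on the bench, with a dark wooden fence 18 mm thick along its far (+x) edge, 20 mm high above the board. Origin: centre of the board's underside; board top 15 mm above it. The fence's inner face is at x = +42 mm and runs the whole length along y. Place and yaw vary; it never moves.
- fence_face (a point): Midpoint of the foot of the fence's inner face, at the height of the board's top; axes as the jig: +x points into the fence, y runs along it.
- stop_face (a point): On the fixed dark walnut stop block near the board's -y end (70 mm across the board, 50 along it, 45 tall, screw head on top): foot of the middle of its face that looks along the jig's +y, towards the offcut. This point's own x axis points along the jig's +y. The stop's place along the fence varies; it never moves.
- oak_center (a point): Centre of the oak offcut, a loose block 45 x 115 x 36 mm (own x, y, z; axes as oak), 0.09 to 0.18 kg. It starts standing on its +y end on the board near the jig's +y end, 115 mm tall, 45 mm side roughly along the jig's x, 36 mm side roughly along the jig's y, up to 0.12 rad askew, 5 to 21 mm clear of the fence.
- oak: The oak offcut. Origin: centre of its 45 x 115 mm underside, which faces the stop while it stands (own z along the jig's +y, own -y end up). Tipped over towards the stop it lies 36 mm high with its axes along the jig's (z up), 15 to 100 mm short of the stop. Slides with ordinary wood friction; tips readily when pushed near its top.
- oak_tip (a point): Centre of the offcut's -y end face (45 x 36 mm): the upper end while it stands, the end that must meet the stop.
- tin: Loose shallow brass-coloured tin with screws, 93 mm across, 31 mm tall, right of the jig. Origin: centre of its underside. Leave alone.
- tape: Loose yellow and black tape measure, 70 x 74 x 35 mm, right of the jig. Origin: centre of its underside. Leave alone.
- felt: Loose red felt roll, 51 mm across, 30 mm tall, behind the jig. Origin: centre of its underside. Leave alone.
- glue: Loose glue bottle with a red cap, 44 x 62 x 183 mm, standing right of the jig. Origin: centre of its underside. Leave alone.
There are look-alikes about, which are no part of the job. Of the things that look like the oak, the smallest one is meant.

How it is judged:
By the outcome, as a careful person would: the job done as asked, in the order asked, and still so for the second after the job is handed in, with the robot touching nothing.
It also fails if it takes over 61 s, if anything falls off the work surface, if the arm or the gripper's body presses on something with over 40 N, if the wrist force passes 120 N, or if a joint passes its speed limit or range.

### The arm

A 6-joint arm with a two-finger parallel gripper is mounted at the origin on a cart in front of the work surface, level with it; the furniture and walls round the work are solid. World frame = base frame: x ahead of the robot, y to its left, z up, the work surface at z = 0. Lengths are in m, angles in rad, forces in N, time in s.
With the tool pointing down it reaches from about 0.3 to 0.875 m from the base axis. Payload 6.4 kg.
Tool frame: the origin (TCP) lies between the finger pads; the fingertips stand 8 mm ahead of it and the grasp point (between the pads) lies 11 mm behind it (nose_length is the distance from the TCP to the fingertips, in m); z points along the fingers, y is the line along which they close (so a half turn about z gives the same grasp; the last joint's range is limited). The gripper opens to 85 mm and grips with 20 to 120 N. Pads are 22 mm wide; open, the fingers measure 114 mm over their backs; the gripper's body (76 mm by 85 mm) begins 54 mm behind the grasp point. The pads swing forward as they close: fully open they stand 13 mm farther back than shut.
Start: joints at [0.976, 0.181, 1.607, -0, 1.354, -0.206], TCP at [0.218, 0.532, 0.239] pointing down, gripper open.
Joint ranges: [-2.99, 2.99], [-0.89, 2.07], [0.3, 2.58], [-1.14, 4.28], [0, 2.63], [-3.12, 3.12]. Speed limits (rad/s): [2.57, 2.57, 3.01, 3.14, 3.14, 3.14].

### API

Orientations are given as a unit quaternion [x, y, z, w].
In Python, from station import * gives the robot as it stands. Calls block until the motion is done:
- reach(position, orientation): joint-space move of the TCP to a pose.
- move_straight(position, orientation=None, vel=0.15): straight line of the TCP; orientation=None keeps the orientation; vel is the mean speed in m/s.
- set_joints(angles): joint-space move.
- set_gripper(opening, grasp_force=None): opening from 0.0 (shut) to 1.0 (fully open); grasp_force is the grip in N (None keeps the last); returns when the fingers have stopped.
- sleep(seconds).
- inverse_kinematics(position, orientation): joint angles nearest the present ones, or None.
- read_state(): the state.
- read_camera(name): name is "side" or "top" or "wrist"; returns a dict with "img" (400x640x3 uint8, red, green, blue), "depth" (400x640 float32, m along the optical axis (not along the pixel's ray), 0 where there is no reading), "K" (3x3 intrinsics, pixels), "view" (4x4, takes a point from world to camera coordinates). Camera axes: x right, y down, z forward; pixel columns grow to the right and rows downward; lengths in m; the calibration is good to about 2 mm. A picture is of the moment at which its call begins.
A pose or a line that the arm cannot do raises PlanningError and nothing moves.
- job_done(): hands the job in; it is judged then, once.
Trained networks look in a picture, given as the dict that the camera call returned (one of the last four; its "shot" number tells which), for a name from the list of things; names that differ only in an ending like _2 or _b are one class to them, and where a whole thing is asked for, a point or a joint stands for the part that bears it (a point fixed in the world has none). Each returns a list of dicts, best first, with "p" (0 to 1); they miss things now and then, are a little off and sometimes report something else, mostly with a low value. They report only what shows in the picture. A call takes as long as a camera call. They do not tell look-alikes from the thing itself.
- find_in(picture, name): "location" ([x, y, z] in m, in world coordinates, good to about 4 mm: the middle of the surface that is visible of it).
The state is a dict: "t": time; "joints": joint angles; "qd": joint speeds; "tau": joint torques, N m; "eef_pos": TCP position; "eef_rot": TCP orientation; "force": force on the tool from outside, world axes, zero at the start; "wrist_torque": the same for the moment, N m; "opening": opening from 0.0 (shut) to 1.0 (fully open); "grip_force": force on a finger pad.
Only numpy, scipy, OpenCV 4.12 (cv2) and the standard library are available. Lean on these libraries where they do the work, as an engineer would, in place of code of your own. Each camera call takes 0.05 s, during which the arm holds its last target. There are 200 camera calls.

## Working session

There is one attempt and no reset: what is moved stays moved. The work goes in short steps, each a Python script; the robot and the scene stay as the last script left them, time stands still between calls to the robot, and variables do not carry over. Pictures are saved under pics/ and viewed, at most 10 in all, crops included, and the job is handed in when it is done.

```bash
mkdir -p pics
python3 - <<'E'
from station import *
import cv2,numpy as np
for n in ["top","side"]:
    c=read_camera(n); cv2.imwrite(f"pics/{n}0.png",c["img"][:,:,::-1]); np.savez(f"pics/{n}0.npz",depth=c["depth"],K=c["K"],view=c["view"],img=c["img"])
    for o in ["oak","jig","fence_face","stop_face","oak_tip","glue","felt"]:
        print(n,o,[(np.round(d["location"],3).tolist(),round(d["p"],2)) for d in find_in(c,o)][:4])
print(read_state()["t"])
E
```

```text
top oak [([0.496, -0.0, 0.147], 0.98), ([0.847, 0.071, 0.152], 0.86), ([0.499, 0.346, 0.131], 0.59)]
top jig [([0.504, 0.262, 0.016], 0.98)]
top fence_face [([0.506, 0.258, 0.013], 0.58)]
top stop_face [([0.535, 0.128, 0.058], 0.57), ([0.504, 0.261, 0.014], 0.18)]
top oak_tip [([0.493, -0.001, 0.147], 0.96), ([0.5, 0.347, 0.131], 0.82), ([0.845, 0.07, 0.146], 0.8)]
top glue [([0.538, -0.128, 0.12], 0.83), ([0.504, 0.257, 0.017], 0.54), ([0.449, -0.129, 0.002], 0.35)]
top felt [([0.642, 0.197, 0.03], 0.78), ([0.536, -0.126, 0.118], 0.21)]
side oak [([0.488, 0.341, 0.081], 0.71), ([0.483, -0.023, 0.087], 0.67)]
side jig [([0.483, 0.261, 0.016], 0.83)]
side fence_face [([0.485, 0.265, 0.014], 0.57)]
side stop_face []
side oak_tip [([0.494, 0.34, 0.079], 0.63), ([0.482, -0.022, 0.086], 0.63)]
side glue [([0.527, -0.155, 0.076], 0.86)]
side felt []
0.8
```

View pics/top0.png

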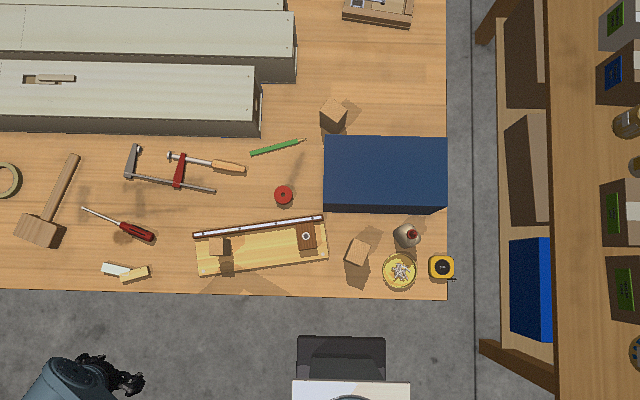

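View pics/side0.png

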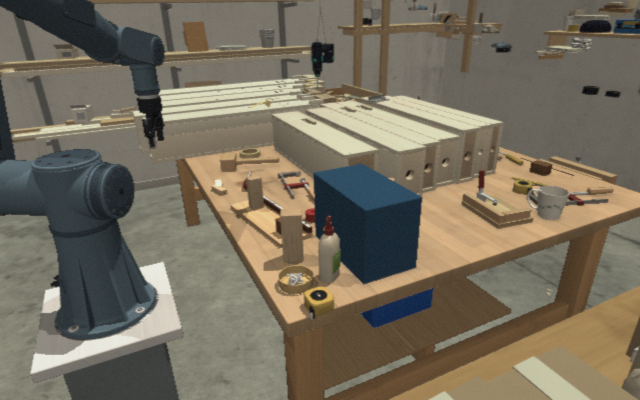

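```bash
cat > h.py <<'E'
import numpy as np,cv2
def cloud(c):
    d=c["depth"];K=c["K"];v,u=np.mgrid[:d.shape[0],:d.shape[1]]
    P=np.stack([(u-K[0,2])/K[0,0]*d,(v-K[1,2])/K[1,1]*d,d],-1)
    V=c["view"];W=(P-V[:3,3])@V[:3,:3]
    W[d<=0]=np.nan
    return W
def rect(W,lo,hi,box):
    m=(W[...,2]>lo)&(W[...,2]<hi)&(W[...,0]>box[0])&(W[...,0]<box[1])&(W[...,1]>box[2])&(W[...,1]<box[3])
    p=W[m]; r=cv2.minAreaRect((p[:,:2]*1000).astype(np.float32))
    return r,np.round(cv2.boxPoints(r),1).tolist(),p[:,2].mean(),len(p)
E
python3 - <<'E'
from h import *
c=np.load("pics/top0.npz");W=cloud(c)
print("oak",rect(W,.123,.138,(.42,.58,.27,.42)))
print("stop",rect(W,.053,.068,(.42,.62,.05,.22)))
print("fence",rect(W,.031,.039,(.44,.62,.05,.5)))
print("board",rect(W,.011,.019,(.40,.62,.05,.5)))
E
```

```text
oak (((497.6233215332031, 356.73388671875), (44.656005859375, 36.25918197631836), 4.804677963256836), [[473.8999938964844, 372.8999938964844], [476.8999938964844, 336.79998779296875], [521.4000244140625, 340.5], [518.4000244140625, 376.70001220703125]], np.float64(0.1301892245205662), 258)
stop (((547.7155151367188, 99.56005096435547), (76.46687316894531, 135.54824829101562), 23.031518936157227), [[486.0, 147.0], [539.0, 22.200000762939453], [609.4000244140625, 52.099998474121094], [556.4000244140625, 176.89999389648438]], np.float64(0.06019409867850291), 485)
fence (((525.5046997070312, 241.27243041992188), (91.51001739501953, 394.2627868652344), 9.94043254852295), [[446.3999938964844, 427.5], [514.5, 39.20000076293945], [604.5999755859375, 55.0], [536.5, 443.29998779296875]], np.float64(0.03526531167840234), 691)
board (((480.9485168457031, 246.41421508789062), (165.2976531982422, 372.2128601074219), 13.675848960876465), [[356.6000061035156, 407.70001220703125], [444.6000061035156, 46.0], [605.2999877929688, 85.0999984741211], [517.2999877929688, 446.79998779296875]], np.float64(0.015124461980003324), 3227)
```

The top view shows the small oak standing on the board at px (220,245), the stop with its screw at (306,236), and the fence running from (193,235) to (325,217). The taller look-alikes stand at (357,250) and (333,115). Next I fit the jig from the depth data.

```bash
cat >> h.py <<'E'
def fitjig(W,yaw=.13):
    # refine jig yaw from fence top (thin strip): minimise spread across
    m=(abs(W[...,2]-.035)<.006)&(W[...,0]>.44)&(W[...,0]<.62)&(W[...,1]>.05)&(W[...,1]<.46)
    p=W[m][:,:2]
    best=(0,)
    for a in np.arange(yaw-.1,yaw+.1,.004):
        s=p@[np.cos(a),np.sin(a)]
        h,e=np.histogram(s,bins=np.arange(.3,.8,.003)); h=np.convolve(h,np.ones(6),'same')
        if h.max()>best[0]: best=(h.max(),a,e[h.argmax()])
    a,s0=best[1:]
    for w in (.016,.013,.012):
        s=p@[np.cos(a),np.sin(a)];t=p@[-np.sin(a),np.cos(a)]
        k=abs(s-s0)<w; f=np.polyfit(t[k],s[k],1); a-=np.arctan(f[0])
        s=p@[np.cos(a),np.sin(a)]; s0=np.median(s[abs(s-s0)<w])
    return a,s0,k.sum(),s,p
E
python3 - <<'E'
from h import *
c=np.load("pics/top0.npz");W=cloud(c)
a,s0,n,s,p=fitjig(W); print("yaw",a,"fence s",s0,n)
R=np.array([[np.cos(a),np.sin(a)],[-np.sin(a),np.cos(a)]])
J=W.copy();J[...,:2]=W[...,:2]@R.T
def pr(name,lo,hi,sl,sh,tl,th):
    m=(J[...,2]>lo)&(J[...,2]<hi)&(J[...,0]>sl)&(J[...,0]<sh)&(J[...,1]>tl)&(J[...,1]<th)
    q=J[m];print(name,len(q),np.percentile(q[:,0],[0,2,10,50,90,98,100]).round(4),np.percentile(q[:,1],[0,2,10,50,90,98,100]).round(4),np.median(q[:,2]))
pr("fence",.03,.04,s0-.012,s0+.012,-.1,.5)
pr("stop",.055,.066,s0-.09,s0-.0,-.05,.15)
pr("oak",.122,.138,s0-.1,s0,.2,.4)
pr("board",.01,.02,s0-.12,s0-.01,.1,.25)
E
```

```text
yaw 0.16872784285459042 fence s 0.5941134152577072 828
fence 792 [0.5851 0.5857 0.5871 0.5946 0.6019 0.6035 0.6054] [-0.0957 -0.0109  0.0182  0.1687  0.3162  0.3443  0.4744] 0.03552288416891012
stop 440 [0.5135 0.5152 0.5204 0.5478 0.5767 0.5819 0.5832] [0.0165 0.0172 0.021  0.0412 0.0613 0.0655 0.0662] 0.05998151294994798
oak 260 [0.5278 0.5291 0.5325 0.5502 0.5679 0.5716 0.5728] [0.2491 0.2503 0.2528 0.2677 0.2834 0.2858 0.2877] 0.13023100706951377
board 1782 [0.4827 0.4855 0.4933 0.533  0.5738 0.5821 0.5841] [0.1    0.1036 0.1152 0.1752 0.2351 0.2468 0.2499] 0.015220750983343436
```

```bash
cat >> h.py <<'E'
from scipy.spatial.transform import Rotation
A=0.1687
def P(s,t,z,a=A): return [s*np.cos(a)-t*np.sin(a), s*np.sin(a)+t*np.cos(a), z]
def Q(phi):  # tool down, tool y along jig direction phi (from jig +x)
    y=np.array([np.cos(A+phi),np.sin(A+phi),0]);z=np.array([0,0,-1.])
    return Rotation.from_matrix(np.stack([np.cross(y,z),y,z],1)).as_quat().tolist()
def J(c):
    W=cloud(c); W[...,:2]=W[...,:2]@np.array([[np.cos(A),-np.sin(A)],[np.sin(A),np.cos(A)]]); return W
E
python3 - <<'E'
from station import *
from h import *
for ph in (0,np.pi,np.pi/2,-np.pi/2):
    print(ph,inverse_kinematics(P(.55,.325,.116),Q(ph)))
q=min((0,np.pi),key=lambda ph:abs(inverse_kinematics(P(.55,.325,.116),Q(ph))[5]-read_state()["joints"][5]))
print(q)
set_gripper(0.2)
reach(P(.55,.34,.2),Q(q))
move_straight(P(.55,.325,.116))
move_straight(P(.55,.236,.116),vel=.06)
s=read_state();print(s["t"],s["force"])
sleep(.5)
move_straight(P(.55,.33,.16),vel=.2)
reach(P(.40,.36,.25),Q(q))
c=read_camera("top");cv2.imwrite("pics/top1.png",cv2.resize(c["img"][190:300,150:350,::-1],None,fx=4,fy=4));np.savez("pics/top1.npz",depth=c["depth"],K=c["K"],view=c["view"],img=c["img"])
W=J(c);m=(abs(W[...,2]-.051)<.005)&(W[...,0]<.582)&(W[...,0]>.48)&(W[...,1]>.08)&(W[...,1]<.4)
print(m.sum(), cv2.minAreaRect((W[m][:,:2]*1000).astype(np.float32)),read_state()["t"])
E
```

```text
0 [ 5.16952115e-01  4.46037997e-01  1.53094752e+00 -4.44089210e-16
  1.16460714e+00  3.48252115e-01]
3.141592653589793 [ 5.16952115e-01  4.46037997e-01  1.53094752e+00 -4.44089210e-16
  1.16460714e+00 -2.79334054e+00]
1.5707963267948966 [ 5.16952115e-01  4.46037997e-01  1.53094752e+00 -4.44089210e-16
  1.16460714e+00 -1.22254421e+00]
-1.5707963267948966 [ 5.16952115e-01  4.46037997e-01  1.53094752e+00 -4.44089210e-16
  1.16460714e+00  1.91904844e+00]
0
4.925 [-0.50490862 -0.67625691  0.25273246]
649 ((542.5241088867188, 192.40281677246094), (115.58293914794922, 45.10477828979492), 84.44226837158203) 6.8833
```

View pics/top1.png

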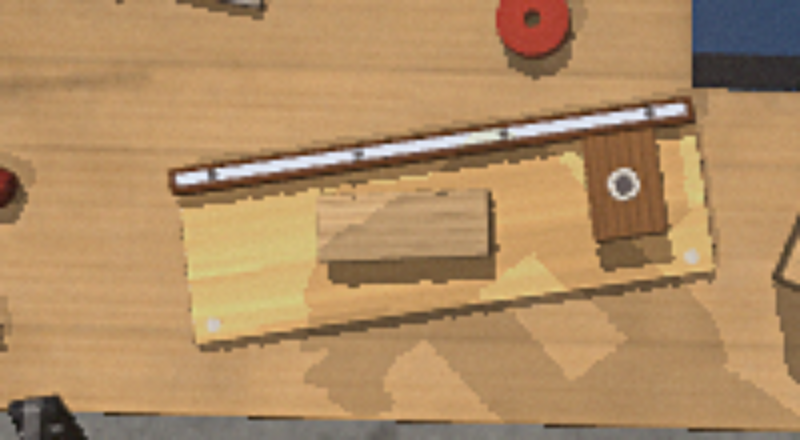

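The oak now lies flat at crop px (405,225), about 5.5° askew, short of the stop and clear of the fence. I'll push it to the fence, then along to the stop, then square it up against the fence.

```bash
cat >> h.py <<'E'
def press(R,f,d,s,t,z,n,step=.001,lim=8):
    """creep along jig direction d (unit s,t) until opposing force exceeds lim"""
    D=np.array(P(*d,0)); f0=np.array(R.read_state()["force"])
    for i in range(n):
        s+=d[0]*step;t+=d[1]*step
        R.move_straight(P(s,t,z),vel=.03)
        F=-(np.array(R.read_state()["force"])-f)@D
        if F>lim: break
    print("press",round(s,4),round(t,4),"F",round(F,1)); return s,t
E
python3 - <<'E'
import station as R
from h import *
z=.033
R.set_gripper(.6)
R.reach(P(.455,.192,.12),Q(np.pi/2))
R.move_straight(P(.475,.192,z),vel=.2)
f=np.array(R.read_state()["force"])
R.move_straight(P(.523,.192,z),vel=.06)
s,t=press(R,f,(1,0),.523,.192,z,14)
R.move_straight(P(s-.03,t,z),vel=.15); R.move_straight(P(s-.05,t,.13),vel=.25)
R.set_gripper(0.)
R.reach(P(.558,.29,.12),Q(0)); R.move_straight(P(.558,.285,z),vel=.2)
f=np.array(R.read_state()["force"])
R.move_straight(P(.558,.199,z),vel=.07)
s,t=press(R,f,(0,-1),.558,.199,z,14)
R.move_straight(P(s,t+.03,z),vel=.15); R.move_straight(P(s,t+.05,.13),vel=.25)
R.reach(P(.40,.36,.25),Q(0))
c=R.read_camera("top");cv2.imwrite("pics/top2.png",cv2.resize(c["img"][190:300,150:350,::-1],None,fx=4,fy=4))
W=J(c);m=(abs(W[...,2]-.051)<.005)&(W[...,0]<.584)&(W[...,0]>.48)&(W[...,1]>.069)&(W[...,1]<.4)
print(m.sum(), cv2.minAreaRect((W[m][:,:2]*1000).astype(np.float32)),R.read_state()["t"])
E
```

```text
press 0.532 0.192 F 8.5
press 0.558 0.19 F 8.9
621 ((562.0277709960938, 125.27540588378906), (43.47526550292969, 112.3812026977539), 0.13958850502967834) 21.8167
```

View pics/top2.png

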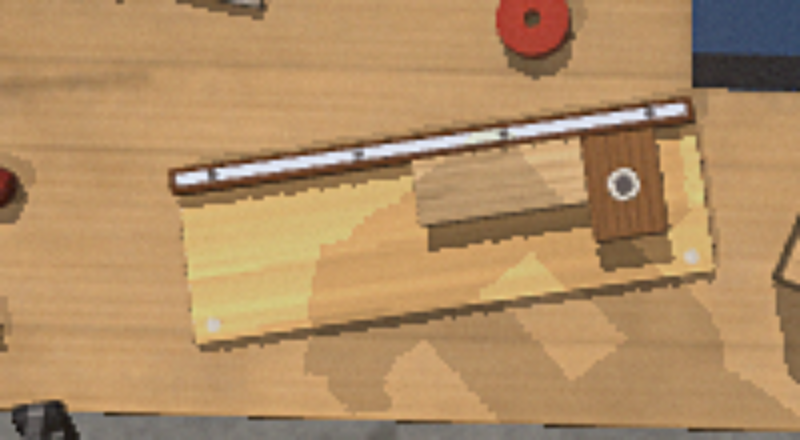

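The oak sits against the fence and the stop (crop px 500,185). I'll press the side and then the end once more to close any hairline gap, then check and hand in.

Run:
```python
import station as R
from h import *
z=.033
R.set_gripper(.6)
R.reach(P(.47,.128,.12),Q(np.pi/2)); R.move_straight(P(.49,.128,z),vel=.2)
f=np.array(R.read_state()["force"])
R.move_straight(P(.526,.128,z),vel=.07)
s,t=press(R,f,(1,0),.526,.128,z,14,lim=12)
R.move_straight(P(s-.03,t,z),vel=.15); R.move_straight(P(s-.05,t,.13),vel=.25)
R.set_gripper(0.)
R.reach(P(.562,.24,.12),Q(0)); R.move_straight(P(.562,.235,z),vel=.2)
f=np.array(R.read_state()["force"])
R.move_straight(P(.562,.196,z),vel=.07)
s,t=press(R,f,(0,-1),.562,.196,z,14,lim=12)
R.move_straight(P(s,t+.03,z),vel=.15); R.move_straight(P(s,t+.05,.13),vel=.25)
R.reach(P(.40,.36,.25),Q(0))
c=R.read_camera("top");cv2.imwrite("pics/top3.png",cv2.resize(c["img"][190:300,150:350,::-1],None,fx=4,fy=4))
W=J(c);m=(abs(W[...,2]-.051)<.005)&(W[...,0]<.584)&(W[...,0]>.48)&(W[...,1]>.069)&(W[...,1]<.4)
print(m.sum(), cv2.minAreaRect((W[m][:,:2]*1000).astype(np.float32)),R.read_state()["t"])
```

```text
press 0.533 0.128 F 12.5
press 0.562 0.189 F 13.5
615 ((562.267822265625, 125.05301666259766), (111.91339111328125, 43.6088981628418), 89.76165771484375) 35.075
```

View pics/top3.png

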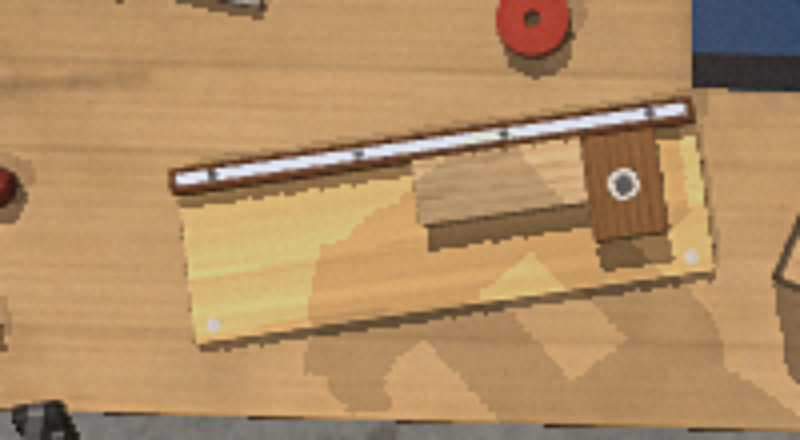

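The picture shows no change: the oak is snug in the corner at px (500,185), flush to the fence, and the felt is untouched.

```bash
python3 -c "
from station import *
print(job_done())"
```

```text
the job is handed in; nothing more can be done
None
```

The oak offcut was tipped towards the stop and pushed until it lay flat and snug against both the fence and the stop; the job was handed in after about 35 s, and the arm went nowhere near the tin, tape measure, felt roll or glue bottle.

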